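# Slide the hanger tub over the raised shelf rim and up snug to the divider

### The arm

A 6-joint arm with a two-finger parallel gripper is mounted at the origin on the work surface. World frame = base frame: x ahead of the robot, y to its left, z up, the work surface at z = 0. Lengths are in mm, angles in degrees, forces in N, time in s.
With the tool pointing down it reaches from about 300 to 850 mm from the base axis. Payload 4.2 kg.
Tool frame: the origin (TCP) lies between the finger pads; the fingertips stand 22 mm ahead of it and the grasp point (between the pads) lies 3 mm ahead of it; z points along the fingers, y is the direction in which the jaws open and shut (so a half turn about z gives the same grasp; the last joint's range is limited). The gripper opens to 91 mm and grips with 3 to 60 N. Pads are 32 mm wide; open, the fingers measure 118 mm over their backs; the gripper's body (76 mm by 178 mm) begins 60 mm behind the grasp point.
Start: joints at [-78.438, 18.312, 89.639, -0, 72.044, -1.146], TCP at [126.494, -560.93, 210.476] pointing down, gripper open.
Joint ranges: [-177.97, 177.97], [-48.28, 115.42], [12.27, 149.76], [-77.06, 257.06], [2.81, 150.46], [-146.56, 146.56]. Speed limits (degrees/s): [147.25, 147.25, 180, 180, 180, 180].

### API

Orientations are given as [roll, pitch, yaw] about the fixed x, y, z axes, in that order (R = Rz(yaw) Ry(pitch) Rx(roll)).
In Python, from workcell import * gives the robot as it stands.
- The arm moves only by the shell command python3 -m jog 'ROWS' [OPENING] [FORCE]. ROWS is text: rows parted by semicolons, each of 6 numbers parted by spaces: the shift along the tool's x, y, z in units of 0.5 m (1.0 is 0.5 m), then the turn, a rotation vector about the tool's x, y, z in units of pi/2 rad (1.0 is pi/2 rad). A call has 1 to 20 rows; each row is the pose to reach, as a shift and turn from the pose measured when the call began, along the tool's axes at that moment; what a row does not reach only later rows make up. A row lasts 1/12 s, in which the tool goes at most 41.7 mm and 7.16 degrees, less where a joint would pass 70% of its speed; a pose out of reach is approached as far as the arm can. A call with a number of a shift or a turn outside -1 to 1 is refused whole. A call with a gripper value outside its range is refused whole. OPENING is the opening, from -1 (shut) to 1 (fully open), set as the call begins (- or left out, the last holds). The fingers move at their own pace and stop on an object; FORCE is the grip in N (left out, the last holds). Time passes only in rows, so rows that repeat a pose let the fingers close. It gives the time, the measured TCP pose, the force and the opening at its end, in the units of the state.
- state(): the state, without advancing time (a new reading comes with each control period).
- grab_frame(name): name is "side" or "top"; returns the picture (384x512x3 uint8, red, green, blue); there is no depth.
- calibration(name): a dict with "mtx" (3x3 intrinsics, pixels), "rvec" (rotation vector, rad) and "tvec" (3), from world to camera coordinates, as OpenCV has them. Camera axes: x right, y down, z forward; pixel columns grow to the right and rows downward; lengths in mm; the calibration is good to about 2 mm. A picture is of the moment at which its call begins. calibration takes no time and is no camera call.
- job_done(): hands the job in, once; it reports no verdict.
Trained networks look in the newest picture that a camera, given by its name, has taken for a name from the list of things; names that differ only in an ending like _2 or _b are one class to them, and where a whole thing is asked for, a point or a joint stands for the part that bears it (a point fixed in the world has none). Each returns a list of dicts, best first, with "confidence" (0 to 1); they miss things now and then, are a little off and sometimes report something else, mostly with a low value. They report only what shows in the picture. A call takes as long as a camera call.
- spot_in(query, camera): "rect" ([left, top, right, bottom] in pixels, round what is visible of it).
- tip_of(query, camera): "location" ([column, row] in pixels: a listed point, or the origin of a listed thing).
The state is a dict: "time_s": time; "qpos": joint angles; "qvel": joint speeds; "effort": joint torques, N m; "ee_pos": TCP position; "ee_rot": TCP orientation; "force": force on the tool from outside, world axes, zero at the start; "torque": the same for the moment, N m; "gripper_width": finger opening in mm.
Only numpy, scipy, OpenCV 4.12 (cv2) and the standard library are available. Lean on these libraries where they do the work, as an engineer would, in place of code of your own. Each camera call takes 0.05 s, during which the arm holds its last target. There are 200 camera calls.

### The job

Slide the loaded red hanger tub off the white ledge onto the metal mesh shelf, without lifting it clear or tipping it: ease its leading end up over the raised shelf rim, draw it across and set it down gently, then push it along until it is squarely against the blue divider plate and keep a light pressure on it for a moment. The whole tub must end flat on the mesh, let go, with the friction-held divider not shoved along and the dish, shoe horn and organiser box left alone.

Things in the scene. Friction and masses are not known exactly. Their poses are not given: they have to be found in the camera images.
- tub_center (a point): Centre (half-way up) of the red open hanger tub: 110 wide (its x), 260 long (its y), 80 high (its z), 0.4 to 0.85 kg with four small hangers standing in it lengthwise. Its -y end is the leading end. Underside 40 below this point, rim 40 above. Within 40 of either end the hangers stay under half the tub's height; mid-length their hooks rise to 35 above the rim.
- tub_lead (a point): Middle of the lower edge of the tub's flat, upright leading (-y) end wall, at the underside, 130 from the tub's centre. At the top of this wall is a moulded grip band to pinch: 10 thick along y (flush with the wall's outside), 75 wide along x, 24 high, its top level with the rim, 80 above this point.
- tub_tail (a point): Middle of the lower edge of the tub's flat, upright trailing (+y) end wall, at the underside, 130 from the tub's centre; the wall has the same grip band at its top.
- shelf_edge (a point): Top of the 6 mm round rim wire of the white metal mesh shelf at the step to the ledge. The flat deck of wires, level with this point, runs 475 from here along this frame's -y, and from 100 on the -x side to 200 on the +x side; z is up. The tub belongs with its length along this frame's y, its centre within 50 of x = 0, its leading end towards -y.
- ledge_top (a point): Top of the fixed white wooden ledge at its end next to the shelf (6 from the shelf rim). The flat ledge runs 400 from here along +y, same width and direction as the shelf, and lies 5 to 10 lower than the shelf's deck.
- divider: Two guide bars clipped to the shelf wires; origin at deck height, axes as the shelf's. On them stands a blue steel plate 110 wide (x), 98 high, 3 thick, square to y. Its face towards the tub is anywhere from 4 behind to 26 ahead (+y) of this origin; this place (plate_face) is not reported: feel for it. Held by friction only, it starts to slide away to -y at about 16 N of push.
- shelf: The mesh shelf as a whole, bolted down; origin 60 below point shelf_edge, axes the same.
- tub: The tub as a whole; origin at the middle of its underside, axes as for its centre. Its smooth underside takes 1 to 3 N of push to slide.
- dish: Glass dish of brass-look snap fasteners, 82 across, 34 high, loose on the shelf behind the divider; origin at the middle of its underside. Leave alone.
- shoehorn: Chrome shoe horn, 190 long (its y), 40 wide, 6 high, lying loose on the shelf 140 to the +x side of the tub's lane; origin at the middle of its underside. Leave alone.
- organiser: Clear plastic organiser box with white lid and blue spring clip latch, 100 x 151 (y) x 57 high, loose on the ledge on the +x side of the tub; origin at the middle of its underside. Leave alone.

How it is judged:
By the outcome, as a careful person would: the job done as asked, in the order asked, and still so for the second after the job is handed in, with the robot touching nothing.
It also fails if it takes over 64 s, if anything falls off the work surface, if the arm or the gripper's body presses on something with over 40 N, if the wrist force passes 120 N, or if a joint passes its speed limit or range.

## Working session

There is one attempt and no reset: what is moved stays moved. The work goes in short steps, Python scripts to look and compute and a shell command to move; the robot and the scene stay as the last step left them, time stands still between calls to the robot, and variables do not carry over. Pictures are saved under pics/ and viewed, about 8 in all and at most 12, crops included, and the job is handed in when it is done.

```bash
mkdir -p pics; ls
python3 - <<'E'
from workcell import *
import cv2,numpy as np
s=state();print(s)
ims=[]
for c in("side","top"):
    im=grab_frame(c);cv2.imwrite(f"pics/{c}0.png",im[:,:,::-1])
    k=calibration(c);R=cv2.Rodrigues(np.array(k["rvec"],float))[0];print(c,"cam",-R.T@np.array(k["tvec"],float).ravel(),"fwd",R[2])
    for q in("tub_center","tub_lead","tub_tail","shelf_edge","ledge_top","divider","shelf","tub","dish","shoehorn","organiser"):
        print(c,q,[(np.round(d["location"],1).tolist(),round(d["confidence"],2)) for d in tip_of(q,c)[:2]])
E
```

```text
pics
{'time_s': 0.0, 'qpos': array([-7.84399579e+01,  1.83512946e+01,  8.97062421e+01, -8.79120292e-04,
        7.20428834e+01, -1.14400983e+00]), 'qvel': array([-0.08489155,  0.00833409, -0.06657565,  0.00484392, -0.05609983,
        0.09908511]), 'effort': array([ 1.98954076e-03, -4.12455368e+01, -2.31971759e+01,  7.28971045e-02,
        4.56223113e-02, -1.51943536e-04]), 'ee_pos': array([ 126.36437739, -560.42423412,  209.62486397]), 'ee_rot': array([-1.79899583e+02, -1.16927341e-03,  1.27043227e+01]), 'force': array([-0.56614959,  0.68219785,  0.44396088]), 'torque': array([ 0.03426397,  0.05756471, -0.03593773]), 'gripper_width': 91.30191624092568}
side cam [ 244.50770654 -661.26958931  959.66262982] fwd [ 0.30977995  0.57416563 -0.75787216]
side tub_center [([175.3, 162.0], 0.77)]
side tub_lead [([204.6, 199.1], 0.9)]
side tub_tail [([152.6, 151.0], 0.78), ([179.9, 176.1], 0.45)]
side shelf_edge [([218.1, 207.7], 0.6)]
side ledge_top [([217.2, 208.9], 0.62)]
side divider [([296.5, 289.0], 0.56)]
side shelf [([222.3, 222.4], 0.61)]
side tub [([181.3, 173.7], 0.83)]
side dish [([334.4, 319.3], 0.64)]
side shoehorn [([151.9, 149.9], 0.72), ([295.3, 222.0], 0.55)]
side organiser [([209.9, 141.9], 0.85)]
top cam [ 515.02818561   13.95768308 1056.82220865] fwd [ 0.07407103 -0.01366158 -0.99715939]
top tub_center [([182.9, 243.8], 0.78)]
top tub_lead [([234.2, 232.2], 0.59), ([178.9, 239.0], 0.17)]
top tub_tail [([138.5, 253.9], 0.87)]
top shelf_edge [([254.1, 220.7], 0.7)]
top ledge_top [([249.5, 224.6], 0.86), ([410.3, 190.2], 0.35)]
top divider [([369.5, 202.3], 0.71)]
top shelf [([253.8, 224.2], 0.56)]
top tub [([178.6, 242.7], 0.7), ([233.8, 233.8], 0.69)]
top dish [([411.5, 190.4], 0.74)]
top shoehorn [([303.0, 165.1], 0.58)]
top organiser [([154.4, 187.6], 0.84)]
```

```bash
cat > h.py <<'E'
from workcell import *
import cv2,numpy as np
from scipy.optimize import least_squares
C={c:calibration(c) for c in("side","top")}
def proj(c,P):
    k=C[c];return cv2.projectPoints(np.array(P,float).reshape(-1,1,3),np.array(k["rvec"],float),np.array(k["tvec"],float),np.array(k["mtx"],float),None)[0].reshape(-1,2)
def tri(ps,pt):
    r=least_squares(lambda X:np.r_[proj("side",X)[0]-ps,proj("top",X)[0]-pt],[500,50,80]);return r.x,np.abs(r.fun).max()
def look(q):
    a=tip_of(q,"side");b=tip_of(q,"top")
    if not a or not b:return None
    X,e=tri(a[0]["location"],b[0]["location"]);return X,e
E
python3 - <<'E'
from h import *
d={"tub_center":((175.3,162),(182.9,243.8)),"tub_lead":((204.6,199.1),(234.2,232.2)),"tub_tail":((152.6,151),(138.5,253.9)),"shelf_edge":((218.1,207.7),(254.1,220.7)),"ledge":((217.2,208.9),(249.5,224.6)),"divider":((296.5,289),(369.5,202.3)),"shelf":((222.3,222.4),(253.8,224.2)),"tub":((181.3,173.7),(178.6,242.7)),"dish":((334.4,319.3),(411.5,190.4)),"shoe":((295.3,222),(303,165.1)),"org":((209.9,141.9),(154.4,187.6))}
for k,v in d.items(): X,e=tri(*v);print(k,X.round(1),round(e,1))
a=cv2.imread("pics/side0.png");b=cv2.imread("pics/top0.png")
cv2.imwrite("pics/s0.png",cv2.resize(a[100:384,100:420],(800,600)[:1]+(600,)));cv2.imwrite("pics/t0.png",cv2.resize(b[100:330,80:460],(800,484)))
E
```

```text
tub_center [461.4 185.9 103.8] 1.4
tub_lead [488.2  60.7  55.3] 0.7
tub_tail [432.7 309.6  56.4] 2.2
shelf_edge [512.3  10.5  58.4] 3.0
ledge [507.1  20.7  44.1] 0.8
divider [ 561.1 -295.2   58.7] 1.0
shelf [510.2   8.1  -5.7] 0.2
tub [467.7 207.7  31.1] 2.0
dish [ 589.8 -402.    71.1] 1.2
shoe [ 665.4 -124.4   50.5] 0.0
org [606.5 272.1  46.6] 1.7
```

View pics/s0.png

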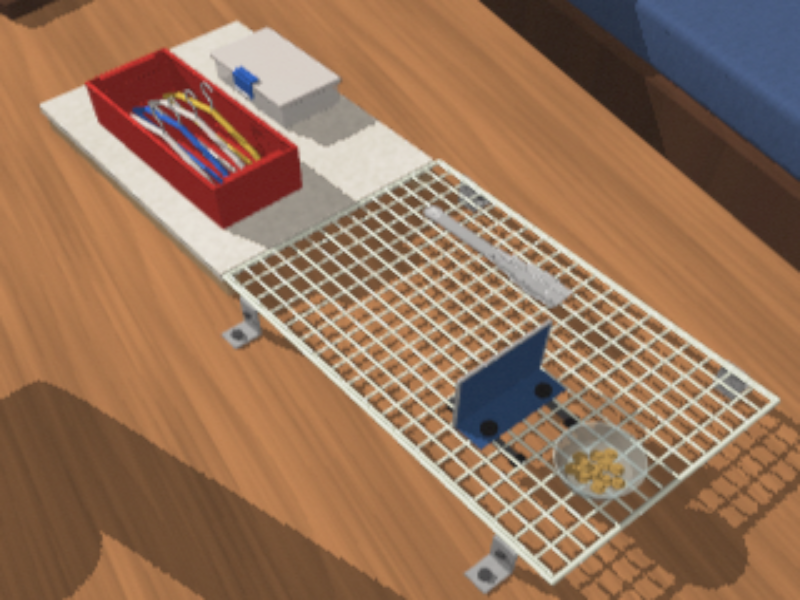

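View pics/t0.png

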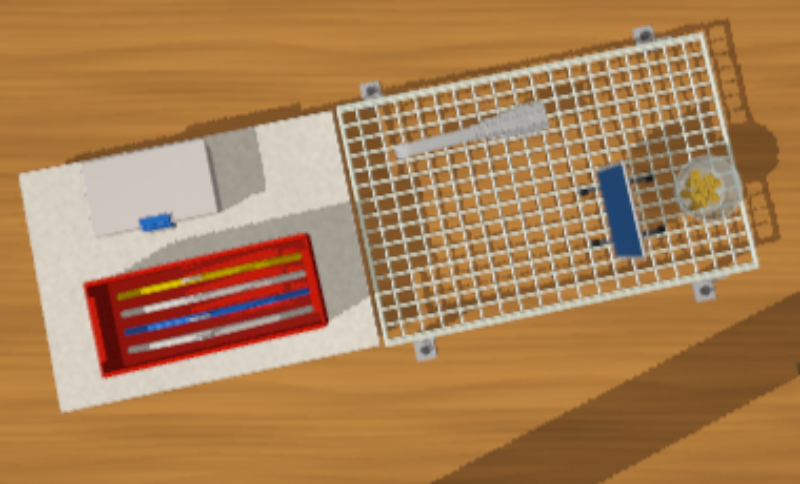

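The side view shows the tub on the ledge with its lead wall at crop (222–300, 150–224), the divider plate at crop (457–551, 323–440) with the dish behind it. The top view shows the tub rim from (85,284) to (327,324) and the shelf rim from (337,105) to (386,345). The tub and shelf share nearly the same yaw. I'll fit both poses from these corners.

```bash
cat >> h.py <<'E'
from scipy.spatial.transform import Rotation as Ro
def fit(obs,x0,fixz=None):
    """obs: list (cam,local pt,pixel); returns x,y,z,yaw(deg)"""
    L=np.array([o[1] for o in obs],float)
    def f(v):
        W=L@Ro.from_euler("z",v[3],degrees=True).as_matrix().T+v[:3]
        r=np.array([proj(o[0],w)[0]-o[2] for o,w in zip(obs,W)]).ravel()
        return r if fixz is None else np.r_[r,(v[2]-fixz)*2]
    r=least_squares(f,x0,loss="soft_l1");return r.x,r.fun
def S(x,y):return (100+x/2.5,100+y*284/600)
def T(x,y):return (80+x*380/800,100+y*230/484)
def row(p,yaw,roll=180):
    """row to reach world TCP p, orientation given (tool down); roll 180 + tilt about shelf x"""
    s=state();R0=Ro.from_euler("xyz",s["ee_rot"],degrees=True)
    R1=Ro.from_euler("xyz",[roll,0,yaw],degrees=True)
    d=R0.inv().apply(np.array(p)-s["ee_pos"]);t=(R0.inv()*R1).as_rotvec()
    print("row",(d/500).round(4),(t/(np.pi/2)).round(4),"dist",np.linalg.norm(d).round(1),"deg",np.degrees(np.linalg.norm(t)).round(1))
E
cat > m.py <<'E'
from h import *
c=[(-100,0,0),(200,0,0),(200,-475,0),(-100,-475,0)]
sp=[(225,275),(438,162),(777,400),(552,582)];tp=[(386,345),(337,105),(704,33),(757,265)]
o=[("side",a,S(*b)) for a,b in zip(c,sp)]+[("top",a,T(*b)) for a,b in zip(c,tp)]
v,r=fit(o,[512,10,58,12.5]);print("shelf",v.round(2),r.round(1))
c=[(55,-130,40),(-55,-130,40),(-55,130,40),(55,130,40),(-55,-130,-40),(55,-130,-40)]
sp=[(299,150),(222,188),(88,83),(165,50),(223,224),(300,187)];tp=[(308,234),(327,324),(103,376),(85,284)]
o=[("side",a,S(*b)) for a,b in zip(c,sp)]+[("top",a,T(*b)) for a,b in zip(c,tp)]
t,r=fit(o,[461,186,100,12.5]);print("tubc",t.round(2),r.round(1))
Rs=Ro.from_euler("z",v[3],degrees=True)
print("tub in shelf",Rs.inv().apply(t[:3]-v[:3]).round(1),t[3]-v[3])
print("lead world",(Ro.from_euler("z",t[3],degrees=True).apply([0,-130,-40])+t[:3]).round(1))
c=[(-55,0,0),(55,0,0),(-55,0,98),(55,0,98)]
o=[("top",a,T(*b)) for a,b in zip(c,[(616,258),(598,170),(642,255),(622,163)])]+[("side",c[2],S(457,383)),("side",c[3],S(551,323))]
d,r=fit(o,[561,-295,58,12.5],v[2]);print("plate",d.round(2),r.round(1),Rs.inv().apply(d[:3]-v[:3]).round(1))
g=Ro.from_euler("z",t[3],degrees=True).apply([0,-125,0])+t[:3]; print("grip",g)
row([g[0],g[1],210],t[3])
E
python3 m.py
```

```text
shelf [507.04   4.03  54.76  10.94] [-0.2 -0.1  0.2 -1.   0.3  0.4  0.4 -0.1 -0.  -0.8  0.3  1.4 -0.9  0.8
  0.2  0.2]
tubc [464.33 192.86  88.3   12.14] [-0.  -1.2 -2.6  1.1 -0.9 -0.2  0.2 -0.9  0.6  3.1  1.4  0.6 -0.8 -1.1
  0.1  0.6  0.3  0.4 -0.2 -0.9]
tub in shelf [ -6.1 193.5  33.5] 1.197597537937689
lead world [491.7  65.8  48.3]
plate [ 565.76 -293.68   54.75    9.94] [-0.3 -0.5 -0.3  0.5  0.4  1.   0.3 -0.6  0.4 -0.4 -0.2  0.2 -0. ] [   1.2 -303.4   -0. ]
grip [490.61803469  70.65640982  88.3011288 ]
row [ 9.883e-01 -1.072e+00  9.000e-04] [0.0001 0.     0.0063] dist 729.0 deg 0.6
```

```bash
python3 -m jog '0.5 -0.54 0 0 0 0;0.5 -0.54 0 0 0 0;0.5 -0.54 0 0 0 0;0.5 -0.54 0 0 0 0;0.5 -0.54 0 0 0 0;0.5 -0.54 0 0 0 0;0.5 -0.54 0 0 0 0;0.5 -0.54 0 0 0 0;0.5 -0.54 0 0 0 0;0.5 -0.54 0 0 0 0' 0 25
python3 -c "
from h import *
row([490.6,70.6,205],12.1)"
```

```text
time_s: 2.03
ee_pos: [312.9, -237.9, 210.7]
ee_rot: [-179.9, -0.1, 13.1]
force: [-0.8, -0.2, 0.8]
gripper_width: 45.7
row [ 0.4858 -0.5205  0.0133] [-0.0011 -0.0013  0.0108] dist 356.1 deg 1.0
```

```bash
python3 -m jog '0.486 -0.52 0.01 0 0 0.011;0.486 -0.52 0.01 0 0 0.011;0.486 -0.52 0.01 0 0 0.011;0.486 -0.52 0.01 0 0 0.011;0.486 -0.52 0.01 0 0 0.011;0.486 -0.52 0.01 0 0 0.011;0.486 -0.52 0.01 0 0 0.011;0.486 -0.52 0.01 0 0 0.011;0.486 -0.52 0.01 0 0 0.011;0.486 -0.52 0.01 0 0 0.011;0.486 -0.52 0.01 0 0 0.011'
python3 - <<'E'
from h import *
for c in("side","top"):
    im=grab_frame(c)[:,:,::-1].copy();cv2.imwrite(f"pics/{c}1.png",im)
for q in("tub_lead","tub_center","tub_tail","shelf_edge","divider"):print(q,look(q))
a=cv2.imread("pics/side1.png")[90:250,110:330];b=cv2.imread("pics/top1.png")[150:300,100:300]
cv2.imwrite("pics/v1.png",np.hstack([cv2.resize(a,(412,300)),cv2.resize(b,(388,300))]))
cv2.imwrite("pics/v1.png",np.vstack([cv2.resize(a,(412,300),interpolation=2),cv2.resize(b,(412,300),interpolation=2)]))
row([490.6,70.6,118+6],12.1)
E
```

```text
time_s: 2.95
ee_pos: [491.2, 70.7, 206.2]
ee_rot: [-179.9, -0.1, 12.2]
force: [0.0, 0.9, -1.4]
gripper_width: 45.9
tub_lead None
tub_center (array([530.30692934, -50.92305715, 304.04779553]), np.float64(56.484154037725745))
tub_tail (array([429.06271981, 324.20791776,  49.68334639]), np.float64(1.3893436507972012))
shelf_edge None
divider (array([ 561.68315153, -298.73400904,   62.54382476]), np.float64(0.20232590792718952))
row [-0.0004 -0.0007  0.1655] [-0.0011 -0.0014 -0.0005] dist 82.8 deg 0.2
```

View pics/v1.png

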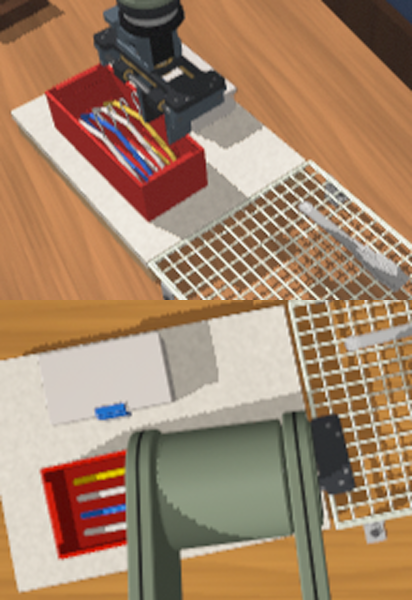

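The side view shows the open jaws above and in line with the tub's lead wall (lead top edge ~(150–205, 155–190) in the crop). The top view is covered by the arm. Descending to straddle the band.

```bash
python3 -m jog '0 0 0.06 0 0 0;0 0 0.11 0 0 0;0 0 0.145 0 0 0;0 0 0.168 0 0 0;0 0 0.168 0 0 0;0 0 0.168 0 0 0'
python3 - <<'E'
from h import *
im=grab_frame("side")[:,:,::-1].copy()
cv2.imwrite("pics/v2.png",cv2.resize(im[100:240,130:300],(728,600),interpolation=2));print(state()["force"])
E
```

```text
time_s: 4.05
ee_pos: [490.7, 70.3, 122.5]
ee_rot: [-179.9, -0.1, 12.1]
force: [0.4, -0.6, 0.9]
gripper_width: 45.7
[0.07479886 0.65790692 1.20739853]
```

View pics/v2.png

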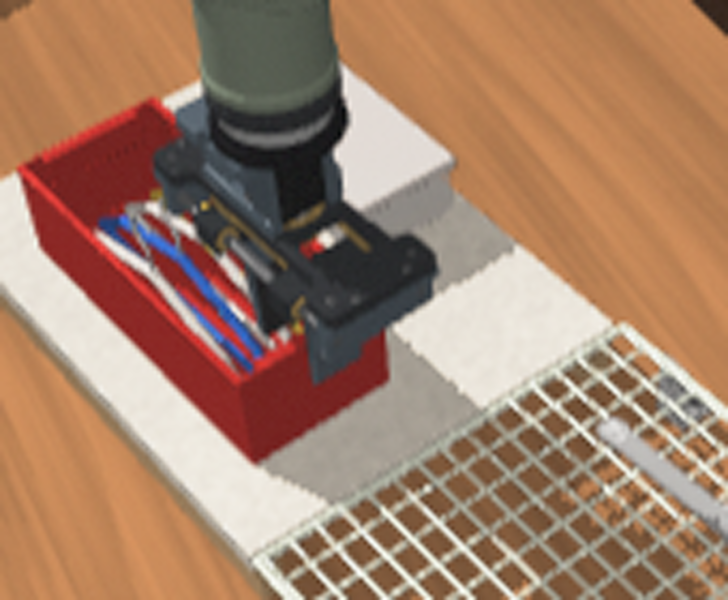

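One finger is outside the lead wall (at 330,350) and one inside. Closing the gripper.

```bash
python3 -m jog '0 0 0 0 0 0;0 0 0 0 0 0;0 0 0 0 0 0;0 0 0 0 0 0;0 0 0 0 0 0;0 0 0 0 0 0;0 0 0 0 0 0;0 0 0 0 0 0;0 0 0 0 0 0;0 0 0 0 0 0' -1 25
python3 -c "
from h import *
s=state();print(s['force'],s['torque'],s['ee_pos'],s['ee_rot'])"
```

```text
time_s: 4.93
ee_pos: [491.4, 70.8, 123.6]
ee_rot: [-179.9, -0.2, 12.1]
force: [-1.0, 3.7, 4.3]
gripper_width: 9.7
[-0.99474539  3.66693063  4.26519488] [0.58159304 0.26981251 0.01564902] [491.42239208  70.77510274 123.60306142] [-179.86422933   -0.20186677   12.05052591]
```

```bash
python3 -m jog '0 -0.002 -0.007 -0.008 0 0;0 -0.004 -0.014 -0.017 0 0;0 -0.006 -0.021 -0.026 0 0;0 -0.008 -0.028 -0.034 0 0;0 -0.008 -0.028 -0.034 0 0;0 -0.008 -0.028 -0.034 0 0'
python3 - <<'E'
from h import *
s=state();print(s['force'],s['torque'])
im=grab_frame("side")[:,:,::-1].copy()
cv2.imwrite("pics/v3.png",cv2.resize(im[100:240,130:300],(728,600),interpolation=2))
sh=np.array([507.04,4.03,54.76]);R=Ro.from_euler("z",10.94,degrees=True)
print("tcp in shelf",R.inv().apply(s["ee_pos"]-sh))
E
```

```text
time_s: 5.43
ee_pos: [490.6, 74.8, 137.7]
ee_rot: [177.0, -0.2, 12.1]
force: [0.5, 0.0, -2.4]
gripper_width: 9.5
[ 0.47702513  0.02647922 -2.40160187] [ 0.05912898 -0.08984416 -0.06259419]
tcp in shelf [-2.74059428 72.63958709 82.97749606]
```

View pics/v3.png

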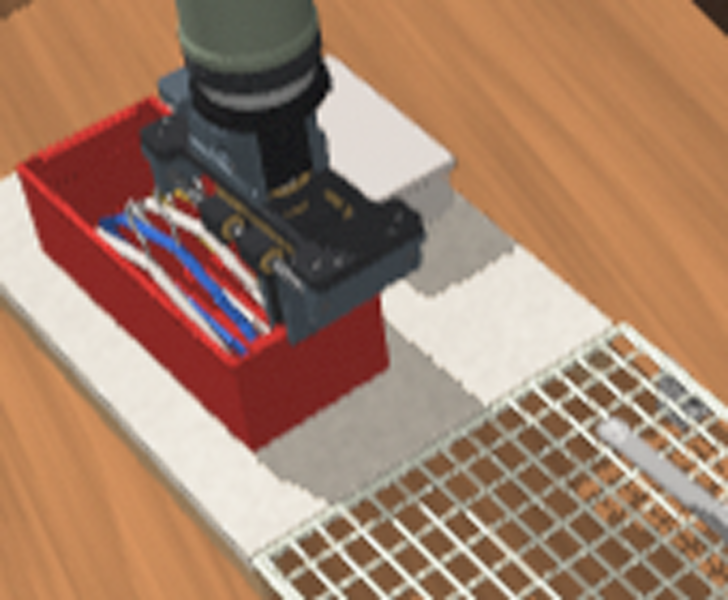

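The lead end is raised about 14 mm (its lower edge moved from row 462 to about 448) and the tail is still on the ledge. Drawing it 150 mm next.

```bash
cat >> h.py <<'E'
SH=np.array([507.04,4.03,54.76]);RS=Ro.from_euler("z",10.94,degrees=True)
def srow(x,y,z,yaw=10.94,roll=180): row(RS.apply([x,y,z])+SH,yaw,roll)
E
python3 -c "
from h import *
srow(-1,-77.4,83,10.94,177)"
```

```text
row [-0.0023  0.2996  0.0149] [-0.0007 -0.0028  0.0126] dist 150.0 deg 1.2
```

```bash
python3 -m jog '0 0.01 0.0005 0 0 0.001;0 0.025 0.0012 0 0 0.002;0 0.042 0.002 0 0 0.003;0 0.06 0.003 0 0 0.004;-0.001 0.078 0.004 0 0 0.005;-0.001 0.096 0.005 0 0 0.006;-0.001 0.114 0.006 0 0 0.006;-0.001 0.132 0.007 0 0 0.007;-0.001 0.15 0.0075 0 0 0.007;-0.001 0.168 0.0085 0 0 0.008;-0.001 0.186 0.009 0 0 0.008;-0.001 0.204 0.01 0 0 0.009;-0.002 0.222 0.011 0 0 0.009;-0.002 0.24 0.012 0 0 0.01;-0.002 0.258 0.013 0 0 0.011;-0.002 0.274 0.014 0 0 0.012;-0.002 0.288 0.0145 0 0 0.012;-0.002 0.297 0.015 0 0 0.012;-0.002 0.3 0.015 0 0 0.012;-0.002 0.3 0.015 0 0 0.012'
python3 - <<'E'
from h import *
s=state();print(s['force'],s['torque'],RS.inv().apply(s["ee_pos"]-SH))
a=grab_frame("side")[:,:,::-1].copy();b=grab_frame("top")[:,:,::-1].copy()
cv2.imwrite("pics/v4.png",cv2.resize(np.hstack([a[90:340,130:350],b[120:370,130:380]]),(800,425),interpolation=2))
srow(0,-157.4,75,10.94,178.5)
srow(0,-227.4,69.5,10.94,180)
E
```

```text
time_s: 7.15
ee_pos: [521.2, -73.0, 137.8]
ee_rot: [177.0, -0.3, 11.0]
force: [0.5, -0.4, -2.8]
gripper_width: 9.9
[ 0.54601001 -0.42103197 -2.7742851 ] [-0.12775496 -0.01623146  0.03018332] [ -0.75452068 -78.29174521  83.06205474]
row [0.001  0.158  0.0246] [ 0.0165 -0.0031  0.0008] dist 79.9 deg 1.5
row [0.0008 0.2972 0.0429] [ 0.0331 -0.0031  0.0009] dist 150.2 deg 3.0
```

View pics/v4.png

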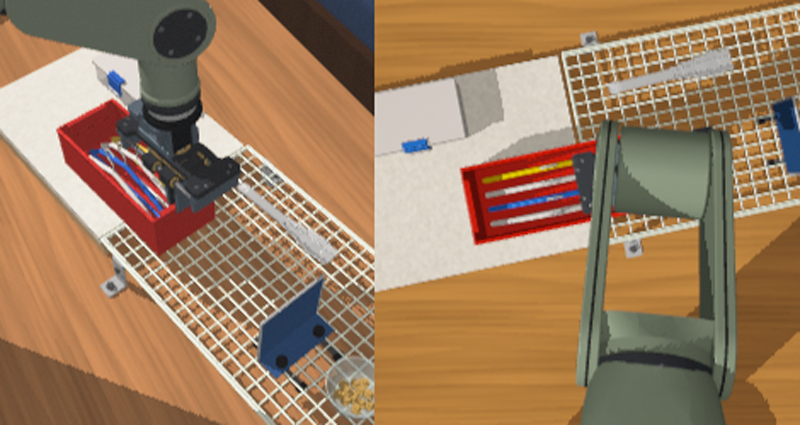

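Side view: the lead end is over the mesh, tub held straight, and the divider and dish are untouched. The top view agrees: the tub is aligned and clear of the organiser. Next I'll draw it further while easing the tilt out.

```bash
python3 -m jog '0 0.01 0.001 0.001 0 0;0 0.024 0.002 0.0025 0 0;0 0.038 0.004 0.004 0 0;0.001 0.052 0.005 0.0055 0 0;0.001 0.066 0.006 0.007 0 0;0.001 0.08 0.007 0.0085 0 0;0.001 0.094 0.009 0.01 0 0;0.001 0.108 0.01 0.0115 0 0;0.001 0.122 0.012 0.013 0 0;0.001 0.136 0.013 0.0145 0 0;0.001 0.15 0.0145 0.016 0 0;0.001 0.158 0.015 0.0165 0 0;0.001 0.158 0.015 0.0165 0 0'
python3 - <<'E'
from h import *
s=state();print(s['force'],s['torque'],RS.inv().apply(s["ee_pos"]-SH))
srow(0,-230,78.5,10.94,179.5)
E
```

```text
time_s: 8.33
ee_pos: [537.3, -151.8, 134.7]
ee_rot: [178.4, -0.3, 11.0]
force: [0.3, -0.8, -0.2]
gripper_width: 9.8
[ 0.33413689 -0.84180478 -0.16525242] [-0.29437242  0.02287015  0.01830859] [ 9.57337625e-02 -1.58760571e+02  7.99154065e+01]
row [-0.0003  0.1423  0.0068] [ 0.012  -0.0034  0.0005] dist 71.3 deg 1.1
```

```bash
python3 -m jog '0 0.01 0.0005 0.001 0 0;0 0.024 0.001 0.002 0 0;0 0.038 0.002 0.003 0 0;0 0.052 0.0025 0.0045 0 0;0 0.066 0.003 0.0055 0 0;0 0.08 0.004 0.0065 0 0;0 0.094 0.0045 0.008 0 0;0 0.108 0.005 0.009 0 0;0 0.122 0.006 0.01 0 0;0 0.136 0.0065 0.011 0 0;0 0.142 0.007 0.012 0 0;0 0.142 0.007 0.012 0 0'
python3 - <<'E'
from h import *
s=state();print(s['force'],s['torque'],RS.inv().apply(s["ee_pos"]-SH))
srow(0,-230,75,10.94,180)
E
```

```text
time_s: 9.33
ee_pos: [551.2, -223.0, 133.1]
ee_rot: [179.4, -0.3, 11.0]
force: [1.5, -2.0, -3.2]
gripper_width: 9.8
[ 1.45042804 -2.04753263 -3.24791647] [-0.23690767  0.0336137   0.08183465] [   0.30987557 -231.27671843   78.38007039]
row [-0.0007 -0.0026  0.0067] [ 0.0065 -0.0036  0.0002] dist 3.6 deg 0.7
```

```bash
python3 -m jog '0 0 0.001 0.002 0 0;0 0 0.002 0.004 0 0;0 0 0.003 0.006 0 0;0 0 0.003 0.006 0 0;0 0 0.003 0.006 0 0'
python3 -m jog '0 0 0.001 0 0 0;0 0 0.002 0 0 0;0 0 0.002 0 0 0;0 0 0.002 0 0 0'
python3 - <<'E'
from h import *
s=state();print(s['force'],s['torque'],RS.inv().apply(s["ee_pos"]-SH))
E
```

```text
time_s: 9.75
ee_pos: [551.3, -223.1, 131.8]
ee_rot: [179.9, -0.3, 11.0]
force: [-0.2, -0.8, -2.4]
gripper_width: 9.2
time_s: 10.08
ee_pos: [551.4, -223.1, 130.8]
ee_rot: [179.9, -0.3, 11.0]
force: [0.9, -0.8, -1.5]
gripper_width: 10.4
[ 0.91364049 -0.75420949 -1.50139315] [-0.15849829  0.03021792  0.01386914] [   0.46660245 -231.38417885   76.04355521]
```

```bash
for i in 1; do python3 -m jog '0 0 0.001 0 0 0;0 0 0.002 0 0 0;0 0 0.002 0 0 0;0 0 0.002 0 0 0'; done
python3 - <<'E'
from h import *
s=state();print(s['force'],s['torque'],RS.inv().apply(s["ee_pos"]-SH))
a=grab_frame("side")[:,:,::-1].copy()
cv2.imwrite("pics/v5.png",cv2.resize(a[130:310,140:320],(600,600),interpolation=2))
E
```

```text
time_s: 10.42
ee_pos: [551.5, -223.1, 130.5]
ee_rot: [179.9, -0.4, 11.0]
force: [-0.8, 0.6, 4.3]
gripper_width: 10.0
[-0.84428075  0.55912535  4.3002575 ] [-0.09065635  0.35706727  0.01320383] [   0.54898489 -231.46492932   75.72208217]
```

View pics/v5.png

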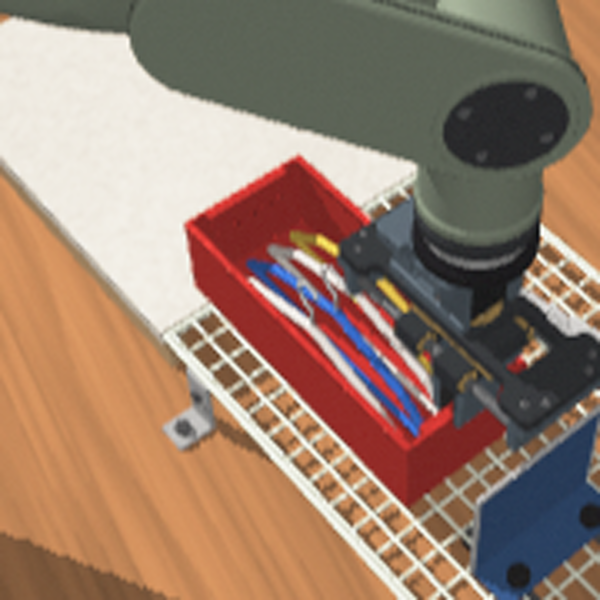

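The tub lies on the mesh with its lead ~65 mm short of the plate (contact force +4 N upward, so it is down). Its tail is just over the rim. Releasing and rising.

```bash
python3 -m jog '0 0 -0.001 0 0 0;0 0 -0.001 0 0 0;0 0 -0.001 0 0 0;0 0 -0.001 0 0 0;0 0 -0.001 0 0 0' -0.35
python3 -m jog '0 0 -0.02 0 0 0;0 0 -0.06 0 0 0;0 0 -0.11 0 0 0;0 0 -0.16 0 0 0;0 0 -0.18 0 0 0;0 0 -0.18 0 0 0'
python3 - <<'E'
from h import *
s=state();print(s['force'],RS.inv().apply(s["ee_pos"]-SH))
srow(0,75,165,100.94)
E
```

```text
time_s: 10.88
ee_pos: [551.5, -223.0, 130.7]
ee_rot: [179.9, -0.4, 11.0]
force: [0.2, 0.4, 0.3]
gripper_width: 29.6
time_s: 11.38
ee_pos: [552.4, -223.6, 224.1]
ee_rot: [179.7, -0.7, 11.0]
force: [1.1, 0.1, -0.0]
gripper_width: 29.4
[ 1.0688035   0.09026789 -0.02696577] [   1.35618776 -232.10656707  169.32311967]
row [-0.0024 -0.6143  0.0055] [ 0.0085 -0.0034 -0.9995] dist 307.1 deg 90.0
```

```bash
python3 -m jog '0 -0.06 0 0.001 0 -0.08;0 -0.12 0 0.002 0 -0.16;0 -0.18 0 0.004 0 -0.24;0 -0.24 0 0.005 0 -0.32;0 -0.3 0 0.006 0 -0.4;0 -0.36 0 0.007 -0.001 -0.48;0 -0.42 0 0.008 -0.002 -0.56;0 -0.48 0 0.0085 -0.003 -0.64;0 -0.54 0 0.0085 -0.003 -0.72;0 -0.58 0 0.0085 -0.003 -0.8;-0.002 -0.614 0.005 0.0085 -0.003 -0.88;-0.002 -0.614 0.005 0.0085 -0.003 -0.96;-0.002 -0.614 0.005 0.0085 -0.003 -1;-0.002 -0.614 0.005 0.0085 -0.003 -1;-0.002 -0.614 0.005 0.0085 -0.003 -1' 0.2
python3 - <<'E'
from h import *
a=grab_frame("side")[:,:,::-1].copy();b=grab_frame("top")[:,:,::-1].copy()
cv2.imwrite("pics/side6.png",a);cv2.imwrite("pics/top6.png",b)
s=state();print(s['force'],s['ee_rot'],RS.inv().apply(s["ee_pos"]-SH))
for q in("tub_center","tub_lead","tub_tail","divider","dish","shoehorn","organiser"):
    r=look(q)
    if r:print(q,RS.inv().apply(r[0]-SH).round(1),r[1].round(1))
cv2.imwrite("pics/v6.png",np.vstack([cv2.resize(a[130:310,140:380],(400,300),interpolation=2),cv2.resize(b[130:310,180:420],(400,300),interpolation=2)]))
srow(0,75,44,100.94)
E
```

```text
time_s: 12.63
ee_pos: [492.3, 77.6, 218.8]
ee_rot: [-179.9, -0.0, 100.9]
force: [-0.3, -0.4, -0.8]
gripper_width: 54.6
[-0.5382954  -0.70122593  0.4261703 ] [-1.79950322e+02 -2.30678331e-02  1.00876638e+02] [ -0.20298544  74.68941737 164.54681031]
tub_center [   1.8 -103.5   50.2] 1.3
tub_lead [  -4.9 -236.1   13.6] 0.1
tub_tail [ -0.3  11.8 245.5] 0.5
divider [   0.  -307.2  -12.4] 2.1
dish [   0.5 -415.4   25.4] 0.1
shoehorn [ 124.9 -157.2   17.1] 0.5
organiser [144.8 241.   -2.4] 2.5
row [ 2.000e-04 -4.000e-04  2.424e-01] [ 0.0003 -0.0002  0.0005] dist 121.2 deg 0.1
```

View pics/v6.png

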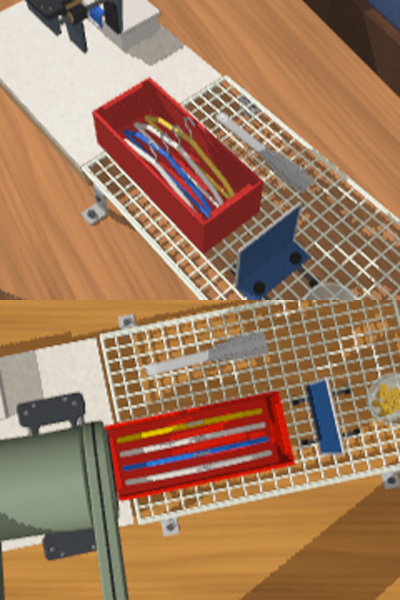

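The tub sits flat and straight on the mesh: its lead edge in the top crop, (276,393)–(293,463), is parallel to the plate at (308,384)–(323,453). Its tail overhangs the rim slightly. Lowering behind the tail.

```bash
python3 -m jog '0 0 0.05 0 0 0;0 0 0.1 0 0 0;0 0 0.15 0 0 0;0 0 0.2 0 0 0;0 0 0.23 0 0 0;0 0 0.236 0 0 0;0 0 0.236 0 0 0'
python3 -m jog '-0.01 0 0 0 0 0;-0.02 0 0 0 0 0;-0.03 0 0 0 0 0;-0.04 0 0 0 0 0;-0.05 0 0 0 0 0;-0.06 0 0 0 0 0;-0.068 0 0 0 0 0;-0.076 0 0 0 0 0;-0.084 0 0 0 0 0;-0.092 0 0 0 0 0;-0.1 0 0 0 0 0;-0.1 0 0 0 0 0'
python3 - <<'E'
from h import *
s=state();print(RS.inv().apply(s['force']).round(1),s['torque'],s['ee_rot'],RS.inv().apply(s["ee_pos"]-SH))
E
```

```text
time_s: 14.02
ee_pos: [492.5, 77.6, 101.2]
ee_rot: [-179.9, -0.0, 101.0]
force: [-0.0, 0.7, -0.2]
gripper_width: 54.5
time_s: 15.02
ee_pos: [502.2, 27.6, 101.2]
ee_rot: [-179.9, 0.0, 101.0]
force: [-0.1, -0.7, 0.1]
gripper_width: 55.1
[-0.2 -0.7  0.1] [ 0.01579104 -0.12556462 -0.06246324] [-1.79899942e+02  1.79103312e-02  1.00973633e+02] [-0.26003991 24.10461754 46.40847172]
```

```bash
python3 -m jog '-0.006 0 0 0 0 0;-0.012 0 0 0 0 0;-0.018 0 0 0 0 0;-0.024 0 0 0 0 0;-0.03 0 0 0 0 0'
python3 - <<'E'
from h import *
a=grab_frame("side")[:,:,::-1].copy();b=grab_frame("top")[:,:,::-1].copy()
s=state();print(RS.inv().apply(s['force']).round(1),RS.inv().apply(s["ee_pos"]-SH))
for q in("tub_center","tub_lead","divider","dish"):
    r=look(q)
    if r:print(q,RS.inv().apply(r[0]-SH).round(1),r[1].round(1))
cv2.imwrite("pics/v7.png",np.vstack([cv2.resize(a[130:310,140:380],(400,300),interpolation=2),cv2.resize(b[130:310,180:420],(400,300),interpolation=2)]))
E
```

```text
time_s: 15.43
ee_pos: [505.0, 12.7, 101.1]
ee_rot: [-179.9, 0.0, 101.0]
force: [-0.8, 2.9, 0.6]
gripper_width: 54.8
[-1.3  0.2 -0.7] [-0.32403999  8.35717629 46.30820168]
tub_center [  -7.  -141.1   70.9] 1.1
tub_lead [  -6.6 -269.6   17.6] 0.1
divider [   6.2 -302.7  -22.9] 0.4
dish [   2.4 -416.1   16. ] 0.8
```

View pics/v7.png

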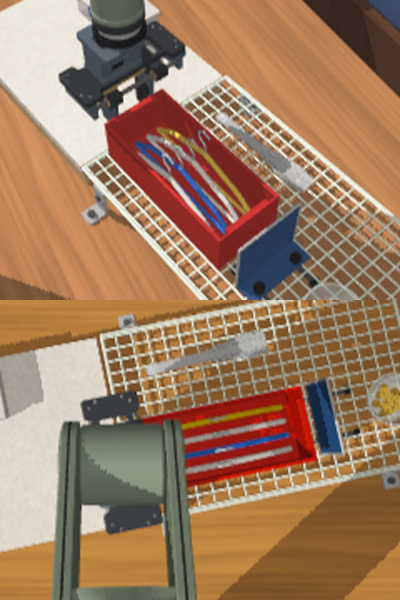

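The fingers are pushing the tail and the tub slides straight; about 30 mm remain to the plate, which stands at (308–340, 380–455) in the top crop. Approaching slower.

```bash
python3 -m jog '-0.006 0 0 0 0 0;-0.012 0 0 0 0 0;-0.018 0 0 0 0 0;-0.024 0 0 0 0 0;-0.03 0 0 0 0 0;-0.035 0 0 0 0 0;-0.038 0 0 0 0 0;-0.04 0 0 0 0 0;-0.042 0 0 0 0 0;-0.044 0 0 0 0 0'
python3 -m jog '-0.002 0 0 0 0 0;-0.004 0 0 0 0 0;-0.006 0 0 0 0 0'
python3 -c "
from h import *
s=state();print(RS.inv().apply(s['force']).round(1),RS.inv().apply(s['ee_pos']-SH))"
```

```text
time_s: 16.77
ee_pos: [509.2, -8.7, 101.2]
ee_rot: [-179.9, 0.0, 101.0]
force: [-1.0, 2.1, -0.1]
gripper_width: 55.1
time_s: 17.02
ee_pos: [509.8, -11.7, 101.2]
ee_rot: [-179.9, 0.0, 101.0]
force: [-0.1, 2.3, 0.3]
gripper_width: 54.7
[0.3 2.3 0.3] [ -0.27549512 -15.97747769  46.40978372]
```

```bash
cat > ok.py <<'E'
from h import *
import sys
s=state();f=RS.inv().apply(s['force']);print("F",f.round(1),"y",RS.inv().apply(s['ee_pos']-SH).round(2),"yaw",s['ee_rot'][2].round(2))
sys.exit(f[1]>4.0)
E
python3 -m jog '-0.001 0 0 0 0 0;-0.002 0 0 0 0 0;-0.003 0 0 0 0 0' >/dev/null && python3 ok.py && python3 -m jog '-0.001 0 0 0 0 0;-0.002 0 0 0 0 0;-0.003 0 0 0 0 0' >/dev/null && python3 ok.py && python3 -m jog '-0.001 0 0 0 0 0;-0.002 0 0 0 0 0;-0.003 0 0 0 0 0' >/dev/null && python3 ok.py && python3 -m jog '-0.001 0 0 0 0 0;-0.002 0 0 0 0 0;-0.003 0 0 0 0 0' >/dev/null && python3 ok.py
```

```text
F [0.5 0.5 0.2] y [ -0.3  -17.51  46.4 ] yaw 100.99False
```

```bash
sed -i 's/sys.exit(f\[1\]>4.0)/sys.exit(int(f[1]>4.0))/' ok.py
python3 -m jog '-0.001 0 0 0 0 0;-0.002 0 0 0 0 0;-0.003 0 0 0 0 0' >/dev/null && python3 ok.py && python3 -m jog '-0.001 0 0 0 0 0;-0.002 0 0 0 0 0;-0.003 0 0 0 0 0' >/dev/null && python3 ok.py && python3 -m jog '-0.001 0 0 0 0 0;-0.002 0 0 0 0 0;-0.003 0 0 0 0 0' >/dev/null && python3 ok.py && python3 -m jog '-0.001 0 0 0 0 0;-0.002 0 0 0 0 0;-0.003 0 0 0 0 0' >/dev/null && python3 ok.py
```

```text
F [0.5 2.5 0.7] y [ -0.29 -19.05  46.41] yaw 100.99
F [0.5 2.4 0.4] y [ -0.28 -20.6   46.42] yaw 100.99
F [-0.5  2.4  0.9] y [ -0.3  -22.17  46.39] yaw 100.99
F [-0.5  5.4  0.6] y [ -0.29 -23.21  46.4 ] yaw 100.97
```

```bash
python3 -m jog '0 0 0 0 0 0;0 0 0 0 0 0;0 0 0 0 0 0'>/dev/null; python3 ok.py;  python3 -m jog '-0.0005 0 0 0 0 0;-0.001 0 0 0 0 0;-0.001 0 0 0 0 0' >/dev/null; python3 ok.py
```

```text
F [-0.   2.1  0.8] y [ -0.29 -23.2   46.4 ] yaw 100.98
F [-0.1  6.1  1.2] y [ -0.3  -23.19  46.44] yaw 100.97
```

```bash
python3 -m jog '-0.0013 0 0 0 0 0;-0.0013 0 0 0 0 0;-0.0013 0 0 0 0 0;-0.0013 0 0 0 0 0;-0.0013 0 0 0 0 0' >/dev/null; python3 ok.py; python3 -m jog '-0.0013 0 0 0 0 0;-0.0013 0 0 0 0 0;-0.0013 0 0 0 0 0;-0.0013 0 0 0 0 0;-0.0013 0 0 0 0 0;-0.0013 0 0 0 0 0;-0.0013 0 0 0 0 0;-0.0013 0 0 0 0 0;-0.0013 0 0 0 0 0;-0.0013 0 0 0 0 0;-0.0013 0 0 0 0 0;-0.0013 0 0 0 0 0' >/dev/null; python3 ok.py
python3 - <<'E'
from h import *
a=grab_frame("side")[:,:,::-1].copy();b=grab_frame("top")[:,:,::-1].copy()
cv2.imwrite("pics/v8.png",np.hstack([cv2.resize(a[180:310,210:350],(400,372),interpolation=2),cv2.resize(b[160:290,300:440],(400,372),interpolation=2)]))
E
```

```text
F [-0.3  5.8  0.9] y [ -0.3  -23.15  46.46] yaw 100.96
F [-1.2  5.6  0.6] y [ -0.29 -23.12  46.48] yaw 100.96
```

View pics/v8.png

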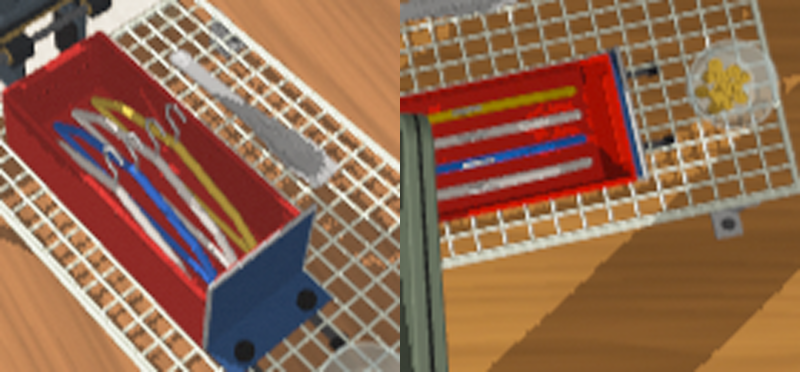

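The tub's lead wall is flush with the plate across its full width: the top crop shows the plate (615–640, 50–178) parallel with no gap. I'll hold a slightly firmer push for about a second, then back straight off.

```bash
python3 -m jog '-0.0015 0 0 0 0 0;-0.002 0 0 0 0 0;-0.002 0 0 0 0 0;-0.002 0 0 0 0 0;-0.002 0 0 0 0 0;-0.002 0 0 0 0 0;-0.002 0 0 0 0 0;-0.002 0 0 0 0 0;-0.002 0 0 0 0 0;-0.002 0 0 0 0 0;-0.002 0 0 0 0 0;-0.002 0 0 0 0 0;-0.002 0 0 0 0 0' >/dev/null; python3 ok.py
python3 -m jog '0.001 0 0 0 0 0;0.003 0 0 0 0 0;0.01 0 0 0 0 0;0.03 0 0 0 0 0;0.06 0 0 0 0 0;0.1 0 0 0 0 0;0.14 0 0 0 0 0;0.14 0 0 0 0 0' >/dev/null
python3 -m jog '0 0 -0.05 0 0 0;0 0 -0.12 0 0 0;0 0 -0.19 0 0 0;0 0 -0.24 0 0 0;0 0 -0.24 0 0 0'
python3 - <<'E'
from h import *
a=grab_frame("side")[:,:,::-1].copy();b=grab_frame("top")[:,:,::-1].copy()
for q in("tub_center","tub_lead","divider","dish","shoehorn","organiser"):
    r=look(q)
    if r:print(q,RS.inv().apply(r[0]-SH).round(1),r[1].round(1))
cv2.imwrite("pics/v9.png",np.hstack([cv2.resize(a[130:310,160:360],(400,360),interpolation=2),cv2.resize(b[120:300,230:430],(400,360),interpolation=2)]))
E
```

```text
F [0.5 7.6 1.1] y [ -0.29 -23.09  46.52] yaw 100.95
time_s: 22.45
ee_pos: [500.7, 52.0, 227.4]
ee_rot: [179.5, -0.3, 101.1]
force: [1.3, 0.4, 0.5]
gripper_width: 54.9
tub_center [  -0.6 -172.5   53.4] 0.4
tub_lead [  -5.5 -302.1    6.4] 1.2
divider [-1.000e-01 -3.054e+02  1.000e+00] 0.8
dish [   4.9 -418.1   13.6] 0.8
shoehorn [ 121.9 -159.8    5.6] 0.3
organiser [145.1 243.3 -18.5] 0.0
```

View pics/v9.png

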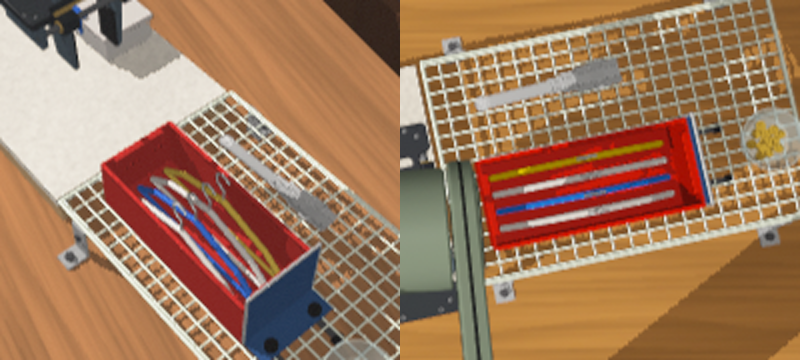

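The tub is fully on the mesh, flush with the plate. The tail edge, at about (475–495, 160–248) in the top crop, is inside the rim. The divider, dish, shoe horn and organiser are where they were, and the gripper is clear. Handing in.

```bash
python3 -c "
from workcell import *
print(state()['force'],state()['qvel'].round(1));print(job_done())"
```

```text
[-0.49476442  0.02517192 -0.29540421] [-0.1 -0.1 -0.1 -0.   0.1 -0.1]
the job is handed in; nothing more can be done
None
```

The tub is on the mesh shelf, pushed up against the blue divider plate and let go. I handed the job in at about 23 s of robot time; no verdict was reported.

**How it went:**
- I pinched the leading grip band and raised that end about 14 mm.
- I drew the tub over the rim while easing out the tilt, then lowered it until the force reading showed it was down.
- With the fingers low on the tail wall, I pushed it along until the plate stopped it, with its leading end about 299 mm in from the rim.
- I held about 6–8 N for roughly 2.5 s, then backed straight off.

**Last checks:**
- **Placement:** the pictures show the tub wholly on the mesh, flat and flush with the plate.
- **Divider:** readings never passed 8 N against the 16 N at which it slides, and the tool did not creep forward during the hold. The plate did not appear to move.
- **Other items:** the dish, shoe horn and organiser showed no real movement.
- **Robot:** it was clear of everything, with wrist force near zero.

**Disagreements:** the networks were sometimes off. They missed the leading end once, placed the tail about 245 mm too high once, and gave heights for some items that were 10–25 mm off. Where they were, I went by my own fit to the pictures and the measured forces. I checked squareness only by eye and by the steady contact, not to a fraction of a degree.

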